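# Snap the adapter bin's lid shut, corner by opposite corner

## Robot

A 6-joint arm with a two-finger parallel gripper is mounted at the origin on the work surface. World frame = base frame: x ahead of the robot, y to its left, z up, the work surface at z = 0. Lengths are in mm, angles in rad, forces in N, time in s.
With the tool pointing down it reaches from about 250 to 775 mm from the base axis. Payload 8.9 kg.
Tool frame: the origin (TCP) lies at the very end of the fingers, on their centre line; the grasp point (between the pads) lies 19 mm behind it; z points along the fingers, y is the direction in which the jaws open and shut (so a half turn about z gives the same grasp; the last joint's range is limited). The gripper opens to 85 mm and grips with 20 to 120 N. Pads are 22 mm wide; open, the fingers measure 114 mm over their backs; the gripper's body (76 mm by 85 mm) begins 54 mm behind the grasp point. The pads swing forward as they close: fully open they stand 13 mm farther back than shut.
Start: joints at [-1.359, 0.291, -0.153, 1.127, 0, 1.431], TCP at [180.417, -493.025, 231.305] pointing down, gripper open.
Joint ranges: [-2.52, 2.52], [-0.91, 1.74], [-1.3, 1.37], [-1.96, 2.02], [-1.52, 1.47], [-3.14, 3.14]. Speed limits (rad/s): [2.22, 2.22, 2.79, 3.14, 3.14, 3.14].

## Interface

Orientations are given as a unit quaternion [w, x, y, z].
In Python, from bench import ctrl, imaging gives the robot as it stands.
- The arm moves only by the shell command python3 -m crank 'ROWS'. ROWS is JSON, a list that holds one entry, the list of rows, each a list of 7 numbers: the shift along the tool's x, y, z in units of 150 mm (1.0 is 150 mm), then the turn, a rotation vector about the tool's x, y, z in units of pi rad (1.0 is pi rad), then the closure, from -1 (fully open) to 1 (shut). A call has exactly 10 rows; each row is the pose to reach, as a shift and turn from the pose commanded when the call began, along the tool's axes at that moment, turning the shorter way round; what a row does not reach only later rows make up. A row lasts 1/8 s, in which the tool goes at most 62.5 mm and 10.7 degrees, less where a joint would pass 70% of its speed; a pose out of reach is approached as far as the arm can. A call with a number of a shift or a turn outside -1 to 1 is refused whole. A call with a gripper value outside its range is refused whole. The fingers move at their own pace and stop on an object; the grip force is fixed at half the most. Time passes only in rows, so rows that repeat a pose let the fingers close, or fill a call up. It gives the time, the measured TCP pose, the force and the opening at its end, in the units of the state.
- ctrl.observe(): the state, without advancing time (a new reading comes with each control period).
- imaging.grab_frame(name): name is "scene" or "side" or "wrist"; returns the picture (384x512x3 uint8, red, green, blue); there is no depth.
- imaging.camera_model(name): a dict with "K" (3x3 intrinsics, pixels), "origin" and "rotation" of the camera in the world; the wrist camera has in their place "mount" (4x4, takes a point from camera to tool coordinates, whose origin is the TCP and whose axes are the flange's). Camera axes: x right, y down, z forward; pixel columns grow to the right and rows downward; lengths in mm; the calibration is good to about 2 mm. A picture is of the moment at which its call begins: read the wrist's pose just before it. camera_model takes no time and is no camera call.
- ctrl.finish_job(): hands the job in, once; it reports no verdict.
Trained networks look in the newest picture that a camera, given by its name, has taken for a name from the list of things; names that differ only in an ending like _2 or _b are one class to them, and where a whole thing is asked for, a point or a joint stands for the part that bears it (a point fixed in the world has none). Each returns a list of dicts, best first, with "conf" (0 to 1); they miss things now and then, are a little off and sometimes report something else, mostly with a low value. They report only what shows in the picture. A call takes as long as a camera call.
- imaging.trace(camera, target): "pixels" (384x512 bool, what is visible of it) and "extent" ([left, top, width, height] in pixels, round what is visible of it).
- imaging.pinpoint(camera, target): "position" ([column, row] in pixels: a listed point, or the origin of a listed thing).
The state is a dict: "time_s": time; "joint_positions": joint angles; "dq": joint speeds; "joint_torque": joint torques, N m; "ee_pos": TCP position; "eef_rot": TCP orientation; "force": force on the tool from outside, world axes, zero at the start; "wrist_torque": the same for the moment, N m; "grip_width": opening from 0.0 (shut) to 1.0 (fully open).
Only numpy, scipy, OpenCV 4.12 (cv2) and the standard library are available. Lean on these libraries where they do the work, as an engineer would, in place of code of your own. Each camera call takes 0.05 s, during which the arm holds its last target.

## Task

Snap the four open clips of the upper bin's lid down over its rim until each is home and holds, in opposite-corner order: begin with any clip, then take the one diagonally opposite it, then the remaining two in either order. The cold plastic is brittle, so press only firmly enough to feel each clip snap (never more than about 35 N), leave the other things on the ledge where they are, and withdraw at the end.

Things in the scene. Friction and masses are not known exactly. Their poses are not given: they have to be found in the camera images.
- stack: Two clear plastic bins stacked on the ledge (they do not slide): the empty one below, its grey lid shut, the one holding black wiper adapter clips on top. Each 170 mm along the stack's x, 250 mm along its y, 65 mm high. Origin: centre of the underside; z up, x roughly away from the robot. The upper bin's rim is 140 mm above the origin.
- rim (a point): Centre of the upper bin's mouth, level with its rim; axes as the stack's. Over it lies the grey lid, 176 x 256 x 10 mm, centred. A thick spongy seal holds its underside 0 to 18 mm above this point: this differs from start to start and is not measured. Pressed, the lid sinks 1 mm per 12 N, at most 2 mm. Four white snap clips are hinged on the lid; their pins run along the stack's y, 16 mm above the lid's underside.
- clips (a point): A point 165 mm above the stack's origin, mid-range of the clip pins' height. Feel of each clip: it stays where it is left (light hinge friction) down to about 0.23 rad. There its hook's bead meets a springy bead at the rim, which pushes back with up to 0.32 N m (7 to 9 N at the plate's outer end) and lifts the clip again if let go. Only below about 0.1 rad, the last 4 mm of the outer end's travel, does it snap onto its hard stop and hold.
- clip_a (a joint): Angle (rad) of snap clip A, pin centred at x = -50, y = +80 mm in the stack's frame, diagonally opposite clip C. Plate 49 mm long from the pin, 40 wide, 4 thick (pin at mid-thickness), with a 26 mm hook at its end. 0: home, plate level and pointing to the stack's -x, hook down outside the rim, hard stop. Grows as it opens; 1.57 upright, more leans to the lid's middle, stop 1.85.
- clip_b (a joint): Angle (rad) of snap clip B, pin centred at x = -50, y = -80 mm in the stack's frame, diagonally opposite clip D. Plate 49 mm long from the pin, 40 wide, 4 thick (pin at mid-thickness), with a 26 mm hook at its end. 0: home, plate level and pointing to the stack's -x, hook down outside the rim, hard stop. Grows as it opens; 1.57 upright, more leans to the lid's middle, stop 1.85.
- clip_c (a joint): Angle (rad) of snap clip C, pin centred at x = +50, y = -80 mm in the stack's frame, diagonally opposite clip A. Plate 49 mm long from the pin, 40 wide, 4 thick (pin at mid-thickness), with a 26 mm hook at its end. 0: home, plate level and pointing to the stack's +x, hook down outside the rim, hard stop. Grows as it opens; 1.57 upright, more leans to the lid's middle, stop 1.85.
- clip_d (a joint): Angle (rad) of snap clip D, pin centred at x = +50, y = +80 mm in the stack's frame, diagonally opposite clip B. Plate 49 mm long from the pin, 40 wide, 4 thick (pin at mid-thickness), with a 26 mm hook at its end. 0: home, plate level and pointing to the stack's +x, hook down outside the rim, hard stop. Grows as it opens; 1.57 upright, more leans to the lid's middle, stop 1.85.
- funnel: Bystander: grey plastic funnel standing mouth down, 110 mm wide, 125 mm high; origin at the centre of its underside.
- nut_driver: Bystander: nut driver with black handle and steel shaft, 205 mm long along its x, 28 mm high; origin on its underside near mid-length.
- scraper: Bystander: rigid grey ice scraper lying flat, 215 mm long along its x, 95 mm wide blade at +x, 16 mm high; origin on its underside near the middle.
- adapter: Bystander: one black wiper adapter clip lying on the ledge, 42 x 14 x 13 mm; origin at the centre of its underside.
- tape: Bystander: black roll of tape lying flat, 100 mm across, 24 mm high; origin at the centre of its underside.
- jar: Bystander: glass jar with steel cap, 68 mm across, 85 mm high; origin at the centre of its underside.
- torch: Bystander: aluminium torch lying down, 150 mm long along its x, 38 mm high; origin on its underside near the middle.

How it is judged:
By the outcome, as a careful person would: the job done as asked, in the order asked, and still so for the second after the job is handed in, with the robot touching nothing.
It also fails if it takes over 58 s, if anything falls off the work surface, if the arm or the gripper's body presses on something with over 40 N, if the wrist force passes 120 N, or if a joint passes its speed limit or range.

## Working session

There is one attempt and no reset: what is moved stays moved. The work goes in short steps, Python scripts to look and compute and a shell command to move; the robot and the scene stay as the last step left them, time stands still between calls to the robot, and variables do not carry over. Pictures are saved under pics/ and viewed, and the job is handed in when it is done.

```bash
ls; mkdir -p pics; cat > h.py <<'E'
import numpy as np,cv2
from bench import ctrl, imaging
from scipy.spatial.transform import Rotation as R
def save(img,n): cv2.imwrite('pics/'+n+'.png',cv2.cvtColor(img,cv2.COLOR_RGB2BGR))
def cam(n,st=None):
    m=imaging.camera_model(n);K=np.array(m['K'])
    if 'mount' in m:
        T=np.array(m['mount']);q=st['eef_rot'];Rt=R.from_quat([q[1],q[2],q[3],q[0]]).as_matrix()
        return K,Rt@T[:3,3]+np.array(st['ee_pos']),Rt@T[:3,:3]
    return K,np.array(m['origin']),np.array(m['rotation'])
def ray(c,p):
    K,o,Rm=c; d=Rm@np.linalg.inv(K)@np.array([p[0],p[1],1.]); return o,d/np.linalg.norm(d)
def atz(c,p,z):
    o,d=ray(c,p); return o+d*(z-o[2])/d[2]
def proj(c,P):
    K,o,Rm=c; v=(np.atleast_2d(P)-o)@Rm; u=v@K.T; return u[:,:2]/u[:,2:]
E
python3 - <<'E'
from h import *
s=ctrl.observe();print(s)
for n in ['scene','side','wrist']:
    save(imaging.grab_frame(n),n+'0'); c=cam(n,s); print(n,c[1].round(),c[2].round(2).tolist(),c[0].tolist())
    for t in ['stack','rim','clips','clip_a']:
        try: print(t,[(np.round(d['position'],1).tolist(),round(d['conf'],2)) for d in imaging.pinpoint(n,t)])
        except Exception as e: print(t,e)
        
E
```

```text
pics
{'time_s': 0.0, 'joint_positions': array([-1.35934333e+00,  2.91255745e-01, -1.54118039e-01,  1.12666843e+00,
        7.86103194e-06,  1.43148358e+00]), 'dq': array([-0.00177233,  0.00065316,  0.00149388,  0.00058016,  0.0003578 ,
        0.00058679]), 'joint_torque': array([ 6.51460450e-04, -5.37147510e+01,  3.31367004e+01,  1.59422104e-02,
       -8.64337107e-05, -1.20327624e-05]), 'ee_pos': array([ 180.30993607, -492.61946453,  230.74812627]), 'eef_rot': array([-6.22678986e-04,  9.84659615e-01,  1.74485111e-01, -1.85367807e-05]), 'force': array([-0.75441922,  0.3267581 , -0.21384749]), 'wrist_torque': array([ 0.02998611,  0.00927326, -0.019622  ]), 'grip_width': 1.001651048553355}
scene [1590.  331. 1294.] [-0.2, 0.54, 0.76, -0.3] [[436.9972877077006, 0.0, 252.0261578769852], [0.0, 436.9972877077006, 191.50468417687367], [0.0, 0.0, 1.0]]
stack [([197.4, 194.0], 0.69), ([242.2, 209.7], 0.57), ([238.4, 252.6], 0.55)]
rim [([149.2, 177.8], 0.38)]
clips []
clip_a it knows: adapter, clips, funnel, jar, nut_driver, rim, scraper, stack, tape, torch
side [101. 713. 737.] [0.14, -0.26, 0.85, -0.43] [[350.16875149435873, 0.0, 255.28938755651222], [0.0, 350.16875149435873, 193.98178183018268], [0.0, 0.0, 1.0]]
stack [([275.3, 217.7], 0.6)]
rim []
clips []
clip_a it knows: adapter, clips, funnel, jar, nut_driver, rim, scraper, stack, tape, torch
wrist [ 255. -464.  374.] [[0.34, -0.89, -0.29], [-0.94, -0.33, -0.11], [-0.0, 0.31, -0.95]] [[280.9893510640267, 0.0, 253.93585959357827], [0.0, 280.9893510640267, 191.04021353012396], [0.0, 0.0, 1.0]]
stack []
rim []
clips []
clip_a it knows: adapter, clips, funnel, jar, nut_driver, rim, scraper, stack, tape, torch
```

```bash
python3 - <<'E'
s=open('h.py').read()
s=s.replace("return K,np.array(m['origin']),np.array(m['rotation'])","q=m['rotation'];return K,np.array(m['origin']),R.from_quat([q[1],q[2],q[3],q[0]]).as_matrix()")
open('h.py','w').write(s)
E
python3 - <<'E'
from h import *
for n in ['scene','side']: print(cam(n)[2].round(2).tolist())
E
```

```text
[[-0.34, 0.7, -0.63], [0.94, 0.25, -0.23], [-0.01, -0.67, -0.74]]
[[-0.83, -0.31, 0.47], [-0.56, 0.49, -0.66], [-0.02, -0.81, -0.59]]
```

View pics/scene0.png

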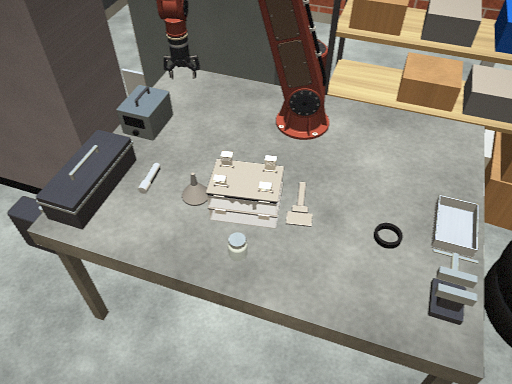

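View pics/side0.png

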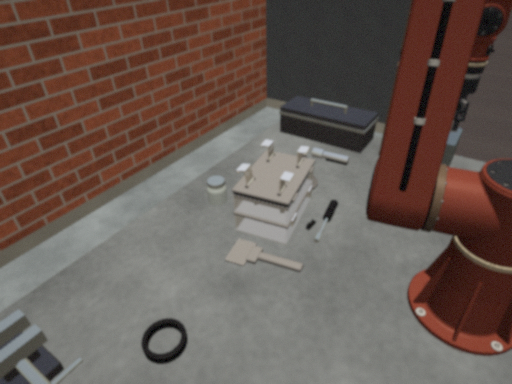

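View pics/wrist0.png

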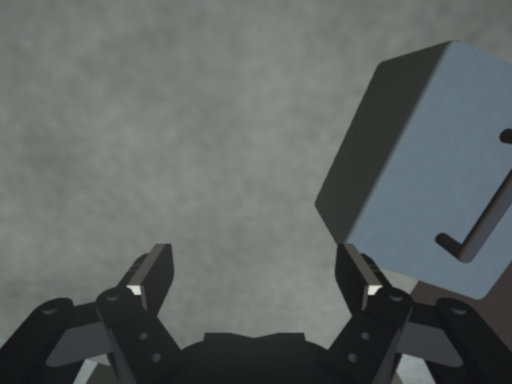

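```bash
python3 - <<'E'
from h import *
a=cv2.imread('pics/scene0.png')[140:235,170:320];cv2.imwrite('pics/sc_z.png',cv2.resize(a,None,fx=5,fy=5,interpolation=cv2.INTER_CUBIC))
a=cv2.imread('pics/side0.png')[130:250,215:345];cv2.imwrite('pics/si_z.png',cv2.resize(a,None,fx=5,fy=5,interpolation=cv2.INTER_CUBIC))
E
```

```text
(no output)
```

View pics/sc_z.png

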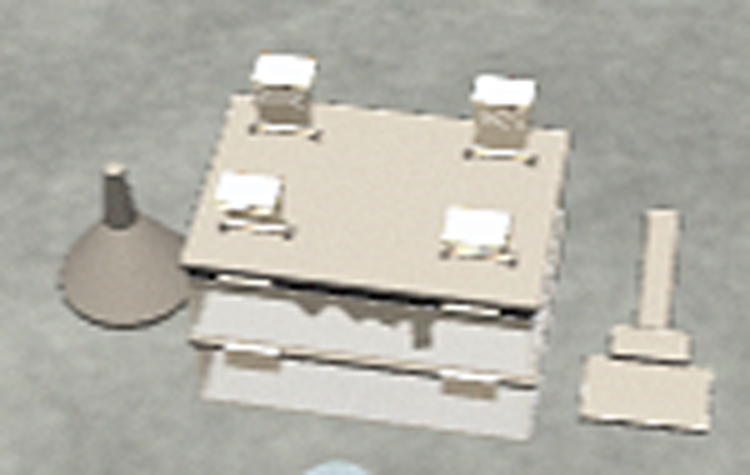

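View pics/si_z.png

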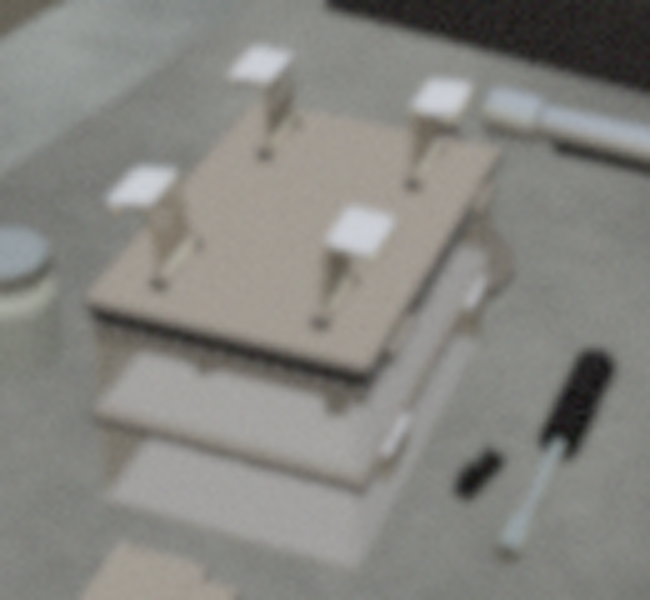

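```bash
cat > fit.py <<'E'
from h import *
from scipy.optimize import least_squares
sc=cam('scene');si=cam('side')
L=[(-88,-128),(-88,128),(88,128),(88,-128)]
so=[(235,97),(568,131),(540,303),(183,265)]
sd=[(500,150),(365,378),(90,300),(247,108)]
def P(p,pts):
    x,y,yaw,h=p; c,s=np.cos(yaw),np.sin(yaw)
    return np.array([[x+c*a-s*b,y+s*a+c*b,z] for a,b,z in pts])
def res(p,off=None):
    h=p[3]; A=[(a,b,150+h) for a,b in L]
    B=[(85,-125,0),(85,125,0)]; C=[(85,125,0),(-85,125,0)]
    r=[proj(sc,P(p[:4],A))-(np.array(so)/5+[170,140]), proj(si,P(p[:4],A))-(np.array(sd)/5+[215,130]),
     proj(sc,P(p[:4],B))-(np.array([(203,400),(528,437)])/5+[170,140]), proj(si,P(p[:4],C))-(np.array([(105,500),(358,567)])/5+[215,130])]
    r=np.vstack(r)
    return r.ravel()
if __name__=='__main__':
    f=least_squares(res,[500,-50,0,9]);print(f.x,np.rad2deg(f.x[2]));print(f.fun.reshape(-1,2).round(1).tolist())
    J=f.jac;print('sd',np.sqrt(np.diag(np.linalg.inv(J.T@J))))
E
python3 fit.py
```

```text
[ 5.71672767e+02 -6.43680530e+01  1.87621864e-01  2.63660282e+00] 10.749940943372335
[[-0.9, -0.7], [-0.1, -0.4], [0.1, 0.7], [-1.0, 0.0], [-0.2, 0.5], [1.1, -0.5], [-1.8, 1.2], [0.4, -0.6], [-0.6, -0.5], [0.2, 0.0], [-0.4, 0.4], [0.1, 1.4]]
sd [1.16063268 1.23581768 0.00752539 1.61310646]
```

```bash
python3 -m crank '[[[0,0,-0.2,0,0,0.005,1],[0.1,-0.06,-0.4,0,0,0.01,1],[0.2,-0.15,-0.5,0,0,0.02,1],[0.35,-0.25,-0.6,0,0,0.03,1],[0.5,-0.35,-0.6,0,0,0.04,1],[0.65,-0.45,-0.6,0,0,0.05,1],[0.8,-0.55,-0.6,0,0,0.0515,1],[0.9,-0.65,-0.6,0,0,0.0515,1],[1.0,-0.7,-0.6,0,0,0.0515,1],[1.0,-0.7,-0.6,0,0,0.0515,1]]]'
```

```text
time_s: 1.85
ee_pos: [285.8, -342.4, 321.4]
eef_rot: [0.0, 0.995, 0.095, 0.0]
force: [0.3, -0.7, 0.5]
grip_width: -0.004
```

```bash
python3 -m crank '[[[0.1,-0.08,0,0,0,0,1],[0.3,-0.2,0,0,0,0,1],[0.5,-0.35,0,0,0,0,1],[0.7,-0.5,0,0,0,0,1],[0.9,-0.65,0,0,0,0,1],[1.0,-0.73,0,0,0,0,1],[1.0,-0.73,0,0,0,0,1],[1.0,-0.73,0,0,0,0,1],[1.0,-0.73,0,0,0,0,1],[1.0,-0.73,0,0,0,0,1]]]'
python3 -m crank '[[[0.1,-0.08,0,0,0,0,1],[0.3,-0.2,0,0,0,0,1],[0.5,-0.35,0,0,0,0,1],[0.7,-0.5,0,0,0,0,1],[0.9,-0.65,0,0,0,0,1],[1.0,-0.73,0,0,0,0,1],[1.0,-0.73,0,0,0,0,1],[1.0,-0.73,0,0,0,0,1],[1.0,-0.73,0,0,0,0,1],[1.0,-0.73,0,0,0,0,1]]]'
python3 - <<'E'
from h import *
s=ctrl.observe();print(s['time_s'],s['ee_pos'],s['eef_rot'],s['force'])
save(imaging.grab_frame('wrist'),'w1')
np.save('s1.npy',s,allow_pickle=True)
E
```

```text
time_s: 3.1
ee_pos: [411.6, -207.7, 321.3]
eef_rot: [0.0, 0.996, 0.094, 0.0]
force: [0.2, 0.3, -1.0]
grip_width: -0.004
time_s: 4.35
ee_pos: [538.4, -72.0, 321.5]
eef_rot: [0.0, 0.996, 0.094, 0.0]
force: [-0.1, 1.2, -0.5]
grip_width: 0.0
4.35 [538.39055962 -72.01049237 321.51745977] [7.84188147e-05 9.95584214e-01 9.38725664e-02 9.00882138e-05] [-0.14119701  1.17109974 -0.45878177]
```

View pics/w1.png

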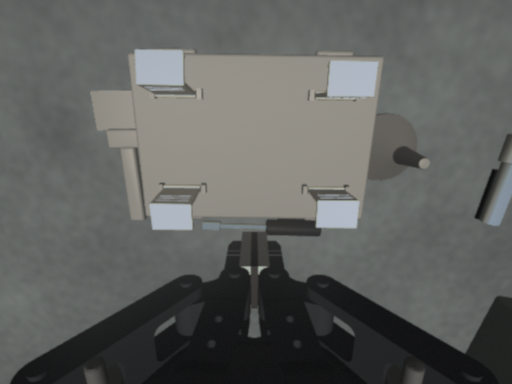

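```bash
python3 - <<'E'
import cv2
a=cv2.imread('pics/w1.png')[40:240,120:390];cv2.imwrite('pics/w1_z.png',cv2.resize(a,None,fx=2.95,fy=2.95,interpolation=cv2.INTER_CUBIC))
E
```

```text
(no output)
```

View pics/w1_z.png

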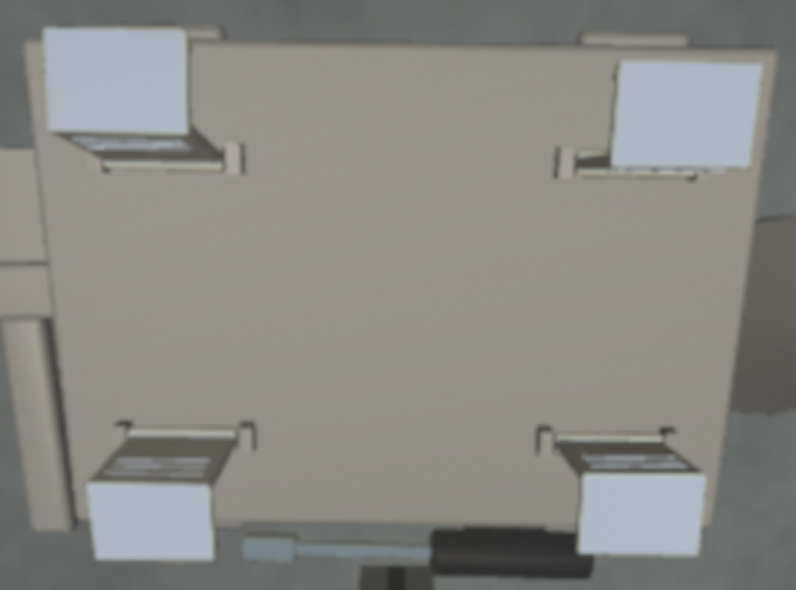

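```bash
cat > fit2.py <<'E'
from fit import *
s=np.load('s1.npy',allow_pickle=True).item(); w=cam('wrist',s)
Lw=[(88,128),(88,-128),(-88,-128),(-88,128)]
wo=np.array([(27,42),(776,50),(710,524),(75,520)])/2.95+[120,40]
def resw(p): return (proj(w,P(p[:4],[(a,b,150+p[3]) for a,b in Lw]))-wo).ravel()
f=least_squares(resw,[570,-64,.19,3]);print('wrist only',f.x,f.cost)
f=least_squares(lambda p:np.r_[res(p),resw(p)],[570,-64,.19,3]);print('all',f.x);print(f.fun[-8:].reshape(-1,2).round(1).tolist())
x=f.x
for k in range(0,20,3):
    g=least_squares(lambda p:np.r_[res(np.r_[p,k]),resw(np.r_[p,k])],[570,-64,.19]);print(k,round(g.cost,2),g.x.round(3), round(2*least_squares(lambda p:resw(np.r_[p,k]),[570,-64,.19]).cost,2))
E
python3 fit2.py
```

```text
wrist only [ 5.72916145e+02 -6.50916118e+01  1.75986237e-01  4.05565416e+00] 1.6220661030188948
all [ 5.72643903e+02 -6.49379324e+01  1.78420487e-01  3.46800862e+00]
[[-1.0, 0.3], [-0.8, 0.2], [-0.3, 0.3], [1.6, -0.1]]
0 17.63 [ 5.72612e+02 -6.51320e+01  1.78000e-01] 16.32
3 10.41 [ 5.7264e+02 -6.4964e+01  1.7800e-01] 4.15
6 14.3 [ 5.72663e+02 -6.48010e+01  1.78000e-01] 6.36
9 29.78 [ 5.7268e+02 -6.4645e+01  1.7800e-01] 23.79
12 57.31 [ 5.72692e+02 -6.44940e+01  1.79000e-01] 57.31
15 97.42 [ 5.72698e+02 -6.43480e+01  1.79000e-01] 107.84
18 150.64 [ 5.72697e+02 -6.42090e+01  1.79000e-01] 176.36
```

```bash
python3 -m crank '[[[0.03,-0.1,0,0,0,0,1],[0.08,-0.27,0.05,0,0,0.003,1],[0.12,-0.42,0.2,0,0,0.003,1],[0.153,-0.537,0.4,0,0,0.003,1],[0.153,-0.537,0.55,0,0,0.003,1],[0.153,-0.537,0.7,0,0,0.003,1],[0.153,-0.537,0.8,0,0,0.003,1],[0.153,-0.537,0.85,0,0,0.003,1],[0.153,-0.537,0.85,0,0,0.003,1],[0.153,-0.537,0.85,0,0,0.003,1]]]'
cat > where.py <<'E'
from h import *
import sys
S=np.array([572.6,-65.]);yw=0.178
s=ctrl.observe();e=s['ee_pos'];d=e[:2]-S;c,n=np.cos(yw),np.sin(yw)
q=s['eef_rot'];print('t',round(s['time_s'],2),'stackframe',round(c*d[0]+n*d[1],1),round(-n*d[0]+c*d[1],1),'z',round(e[2],1),'yaw',round(2*np.arctan2(q[2],q[1]),4),'F',s['force'].round(1))
if len(sys.argv)>1:
    for n in sys.argv[2:]:
        s=ctrl.observe();save(imaging.grab_frame(n),sys.argv[1]+n)
E
python3 where.py p2 wrist
```

```text
time_s: 5.65
ee_pos: [546.6, 12.0, 194.5]
eef_rot: [0.0, 0.996, 0.09, 0.001]
force: [-0.2, -0.0, -0.3]
grip_width: 0.001
t 5.65 stackframe -12.0 80.4 z 194.5 yaw 0.1795 F [-0.2 -0.  -0.3]
```

View pics/p2wrist.png

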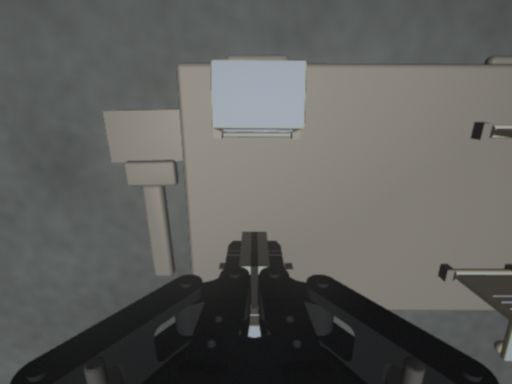

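```bash
python3 -m crank '[[[-0.08,0.003,0,0,0,0,1],[-0.167,0.003,0,0,0,0,1],[-0.247,0.003,0,0,0,0,1],[-0.313,0.003,0,0,0,0,1],[-0.361,0.003,0.028,0,0,0,1],[-0.403,0.003,0.064,0,0,0,1],[-0.432,0.003,0.097,0,0,0,1],[-0.448,0.003,0.121,0,0,0,1],[-0.448,0.003,0.121,0,0,0,1],[-0.448,0.003,0.121,0,0,0,1]]]'
python3 where.py p3 side wrist; cd pics; python3 -c "
import cv2
a=cv2.imread('p3side.png')[130:250,215:345];cv2.imwrite('p3z.png',cv2.resize(a,None,fx=5,fy=5,interpolation=cv2.INTER_CUBIC))"
```

```text
time_s: 6.95
ee_pos: [480.0, -0.4, 175.6]
eef_rot: [-0.0, 0.996, 0.09, -0.0]
force: [0.7, -0.3, 1.4]
grip_width: 0.0
t 6.95 stackframe -79.7 80.0 z 175.6 yaw 0.1796 F [ 0.7 -0.3  1.4]
```

View pics/p3z.png

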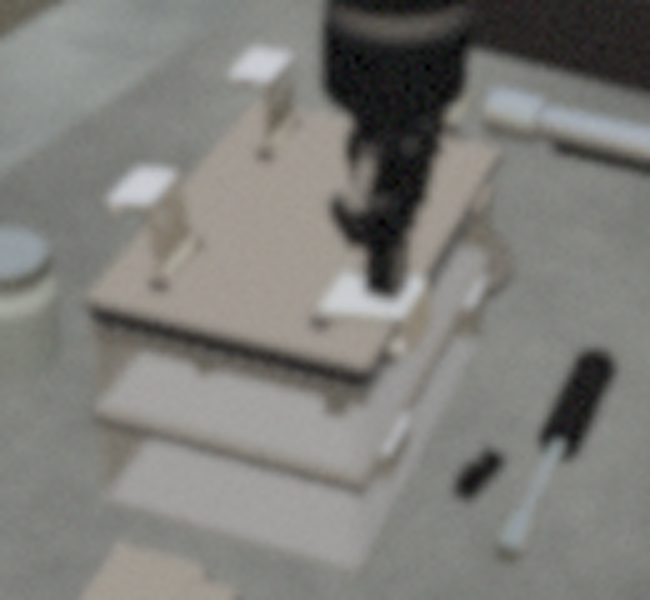

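View pics/p3wrist.png

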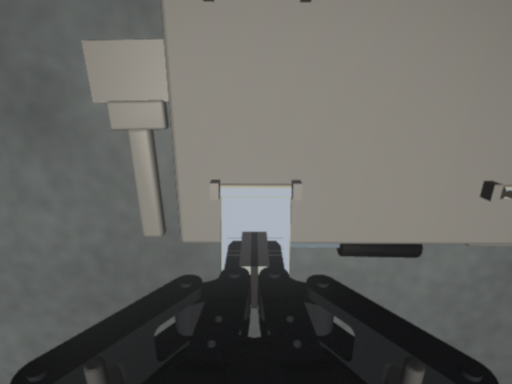

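```bash
python3 -m crank '[[[-0.005,0,0.01,0,0,0,1],[-0.01,0,0.02,0,0,0,1],[-0.013,0,0.03,0,0,0,1],[-0.013,0,0.04,0,0,0,1],[-0.013,0,0.05,0,0,0,1],[-0.013,0,0.05,0,0,0,1],[-0.013,0,0.05,0,0,0,1],[-0.013,0,0.05,0,0,0,1],[-0.013,0,0.05,0,0,0,1],[-0.013,0,0.05,0,0,0,1]]]'
python3 where.py
```

```text
time_s: 8.3
ee_pos: [478.2, -0.8, 168.2]
eef_rot: [0.0, 0.996, 0.09, 0.0]
force: [-0.4, -0.7, -0.3]
grip_width: 0.002
t 8.3 stackframe -81.6 79.9 z 168.2 yaw 0.1796 F [-0.4 -0.7 -0.3]
```

```bash
python3 -m crank '[[[0,0,0.005,0,0,0,1],[0,0,0.01,0,0,0,1],[0,0,0.015,0,0,0,1],[0,0,0.02,0,0,0,1],[0,0,0.025,0,0,0,1],[0,0,0.027,0,0,0,1],[0,0,0.027,0,0,0,1],[0,0,0.027,0,0,0,1],[0,0,0.027,0,0,0,1],[0,0,0.027,0,0,0,1]]]'
python3 where.py
```

```text
time_s: 9.55
ee_pos: [478.3, -0.8, 165.4]
eef_rot: [0.0, 0.996, 0.09, 0.001]
force: [-5.5, 1.3, 17.5]
grip_width: -0.003
t 9.55 stackframe -81.5 79.9 z 165.4 yaw 0.1796 F [-5.5  1.3 17.5]
```

```bash
python3 where.py p4 side wrist scene; cd pics; python3 -c "
import cv2
a=cv2.imread('p4side.png')[150:230,240:330];cv2.imwrite('p4z.png',cv2.resize(a,None,fx=8,fy=7,interpolation=cv2.INTER_CUBIC))
a=cv2.imread('p4scene.png')[120:220,190:310];cv2.imwrite('p4s.png',cv2.resize(a,None,fx=5,fy=5,interpolation=cv2.INTER_CUBIC))
a=cv2.imread('p4wrist.png')[150:300,150:350];cv2.imwrite('p4w.png',cv2.resize(a,None,fx=4,fy=4,interpolation=cv2.INTER_CUBIC))"
```

```text
t 9.55 stackframe -81.5 79.9 z 165.4 yaw 0.1796 F [-5.5  1.3 17.5]
```

View pics/p4z.png

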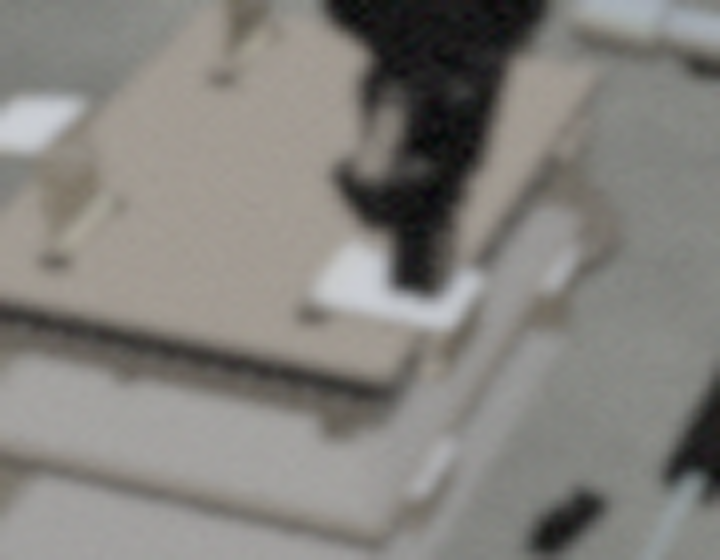

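View pics/p4w.png

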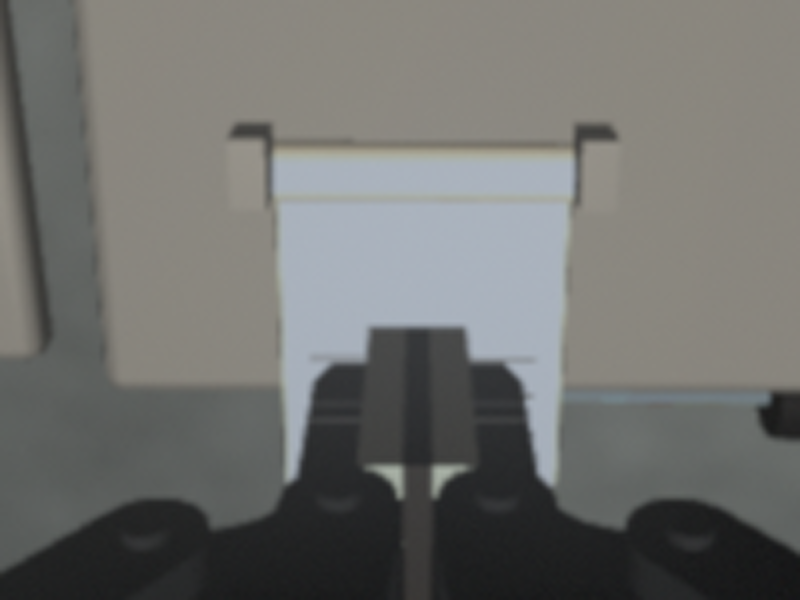

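```bash
python3 -m crank '[[[0,0,-0.2,0,0,0,1],[0.05,0,-0.5,0,0,0,1],[0.2,0.2,-0.6,0,0,0,1],[0.35,0.45,-0.6,0,0,0,1],[0.5,0.7,-0.6,0,0,0,1],[0.62,0.9,-0.55,0,0,0,1],[0.623,1.0,-0.4,0,0,0,1],[0.623,1.0,-0.24,0,0,0,1],[0.623,1.0,-0.24,0,0,0,1],[0.623,1.0,-0.24,0,0,0,1]]]'
python3 where.py p5 side; cd pics; python3 -c "
import cv2
a=cv2.imread('p5side.png')[130:230,225:325];cv2.imwrite('p5z.png',cv2.resize(a,None,fx=6,fy=6,interpolation=cv2.INTER_CUBIC))"
```

```text
time_s: 10.95
ee_pos: [597.2, -131.6, 201.0]
eef_rot: [0.0, 0.996, 0.09, 0.0]
force: [-0.2, 0.5, -0.4]
grip_width: -0.002
t 10.95 stackframe 12.4 -69.9 z 201.0 yaw 0.1798 F [-0.2  0.5 -0.4]
```

View pics/p5z.png

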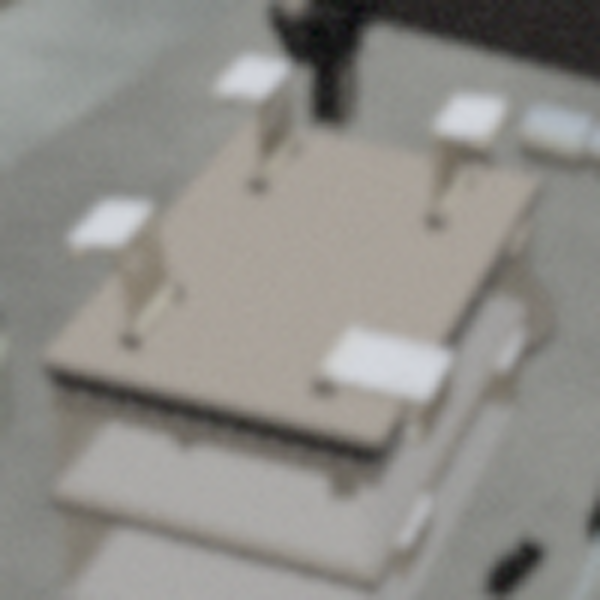

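```bash
cat > pc.py <<'E'
from h import *
c=cam('side');yw=.178
def W(p): return np.array([572.6+np.cos(yw)*p[0]-np.sin(yw)*p[1],-65+np.sin(yw)*p[0]+np.cos(yw)*p[1],p[2]])
for h in (4,9):
  for th in (0,.12,.23):
    pts=[]
    for r,y in ((0,100),(49,100),(49,60),(0,60)):
        out=r*np.cos(th)-2*np.sin(th);up=r*np.sin(th)+2*np.cos(th)
        pts.append(W((-50-out,y,156+h+up)))
    print(h,th,((proj(c,pts)-[225,130])*6).round().tolist(), 'lid',((proj(c,[W((88,128,150+h)),W((-88,128,150+h)),W((-88,-128,150+h))])-[225,130])*6).round().tolist())
E
python3 pc.py
```

```text
4 0 [[324.0, 381.0], [424.0, 404.0], [451.0, 358.0], [354.0, 336.0]] lid [[35.0, 362.0], [380.0, 447.0], [540.0, 181.0]]
4 0.12 [[324.0, 381.0], [423.0, 394.0], [451.0, 347.0], [353.0, 336.0]] lid [[35.0, 362.0], [380.0, 447.0], [540.0, 181.0]]
4 0.23 [[323.0, 381.0], [421.0, 384.0], [449.0, 338.0], [353.0, 336.0]] lid [[35.0, 362.0], [380.0, 447.0], [540.0, 181.0]]
9 0 [[324.0, 372.0], [424.0, 396.0], [452.0, 349.0], [354.0, 327.0]] lid [[34.0, 354.0], [381.0, 438.0], [540.0, 173.0]]
9 0.12 [[324.0, 372.0], [424.0, 385.0], [451.0, 339.0], [354.0, 327.0]] lid [[34.0, 354.0], [381.0, 438.0], [540.0, 173.0]]
9 0.23 [[323.0, 372.0], [422.0, 375.0], [450.0, 329.0], [353.0, 327.0]] lid [[34.0, 354.0], [381.0, 438.0], [540.0, 173.0]]
```

```bash
python3 -m crank '[[[0.03,0.067,0,0,0,0,1],[0.1,0.067,0,0,0,0,1],[0.17,0.067,0,0,0,0,1],[0.244,0.067,0,0,0,0,1],[0.31,0.067,0,0,0,0,1],[0.358,0.067,0.035,0,0,0,1],[0.4,0.067,0.07,0,0,0,1],[0.43,0.067,0.103,0,0,0,1],[0.445,0.067,0.128,0,0,0,1],[0.457,0.067,0.15,0,0,0,1]]]'
python3 where.py p6 wrist
```

```text
time_s: 12.25
ee_pos: [666.2, -129.4, 177.3]
eef_rot: [-0.0, 0.996, 0.09, -0.0]
force: [-0.6, -0.3, 1.3]
grip_width: 0.001
t 12.25 stackframe 80.7 -79.9 z 177.3 yaw 0.1795 F [-0.6 -0.3  1.3]
```

View pics/p6wrist.png

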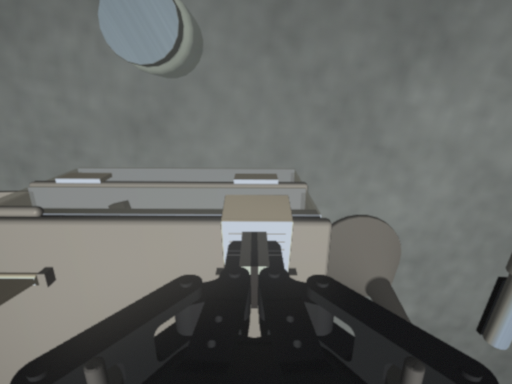

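```bash
python3 -m crank '[[[0.005,0,0.01,0,0,0,1],[0.01,0,0.02,0,0,0,1],[0.013,0,0.03,0,0,0,1],[0.013,0,0.04,0,0,0,1],[0.013,0,0.05,0,0,0,1],[0.013,0,0.06,0,0,0,1],[0.013,0,0.068,0,0,0,1],[0.013,0,0.075,0,0,0,1],[0.013,0,0.08,0,0,0,1],[0.013,0,0.08,0,0,0,1]]]'
python3 where.py
```

```text
time_s: 13.55
ee_pos: [668.4, -129.0, 166.5]
eef_rot: [0.0, 0.996, 0.09, 0.001]
force: [-2.6, 0.2, 6.9]
grip_width: -0.002
t 13.55 stackframe 82.9 -79.9 z 166.5 yaw 0.1796 F [-2.6  0.2  6.9]
```

```bash
python3 -m crank '[[[0,0,0.003,0,0,0,1],[0,0,0.006,0,0,0,1],[0,0,0.009,0,0,0,1],[0,0,0.01,0,0,0,1],[0,0,0.01,0,0,0,1],[0,0,0.01,0,0,0,1],[0,0,0.01,0,0,0,1],[0,0,0.01,0,0,0,1],[0,0,0.01,0,0,0,1],[0,0,0.01,0,0,0,1]]]'
python3 where.py p7 wrist
```

```text
time_s: 14.8
ee_pos: [668.4, -129.0, 165.9]
eef_rot: [0.0, 0.996, 0.09, 0.001]
force: [-4.1, 0.9, 12.5]
grip_width: -0.0
t 14.8 stackframe 83.0 -79.9 z 165.9 yaw 0.1797 F [-4.1  0.9 12.5]
```

View pics/p7wrist.png

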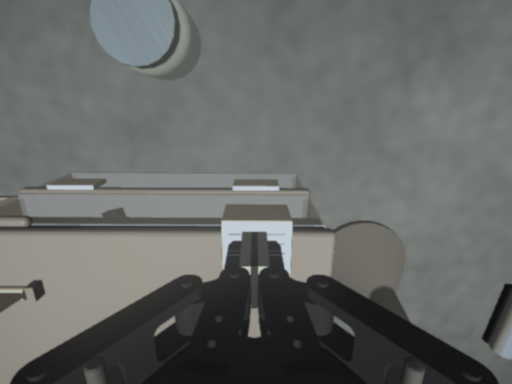

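```bash
python3 -m crank '[[[0,0,-0.2,0,0,0,1],[-0.05,0,-0.5,0,0,0,1],[-0.2,-0.2,-0.6,0,0,0,1],[-0.3,-0.45,-0.6,0,0,0,1],[-0.4,-0.7,-0.6,0,0,0,1],[-0.473,-0.9,-0.55,0,0,0,1],[-0.473,-1.0,-0.4,0,0,0,1],[-0.473,-1.0,-0.245,0,0,0,1],[-0.473,-1.0,-0.245,0,0,0,1],[-0.473,-1.0,-0.245,0,0,0,1]]]'
python3 where.py p8 side scene; cd pics; python3 -c "
import cv2
a=cv2.imread('p8side.png')[130:230,225:325];cv2.imwrite('p8z.png',cv2.resize(a,None,fx=6,fy=6,interpolation=cv2.INTER_CUBIC))
a=cv2.imread('p8scene.png')[130:230,190:310];cv2.imwrite('p8s.png',cv2.resize(a,None,fx=6,fy=6,interpolation=cv2.INTER_CUBIC))"
```

```text
time_s: 16.1
ee_pos: [571.9, 5.7, 201.6]
eef_rot: [0.0, 0.996, 0.09, 0.0]
force: [-0.2, -0.0, -0.4]
grip_width: 0.001
t 16.1 stackframe 11.9 69.7 z 201.6 yaw 0.1793 F [-0.2 -0.  -0.4]
```

View pics/p8z.png

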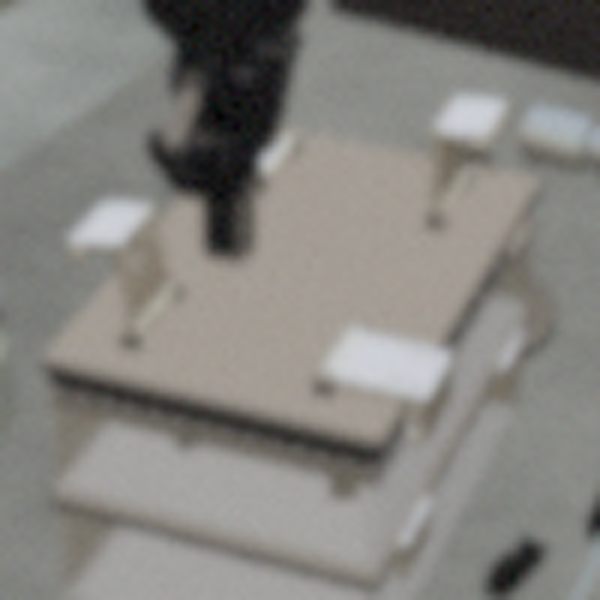

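View pics/p8s.png

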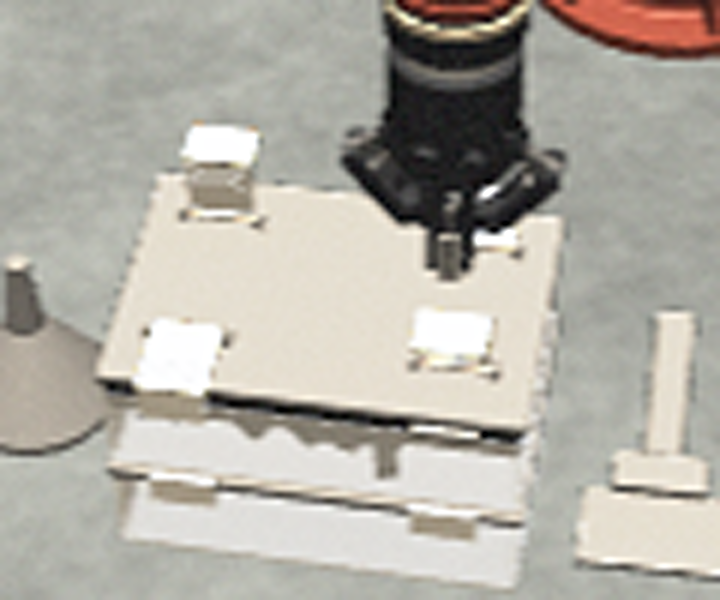

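```bash
python3 -m crank '[[[0.03,-0.069,0,0,0,0,1],[0.1,-0.069,0,0,0,0,1],[0.17,-0.069,0,0,0,0,1],[0.246,-0.069,0,0,0,0,1],[0.312,-0.069,0.003,0,0,0,1],[0.36,-0.069,0.038,0,0,0,1],[0.402,-0.069,0.073,0,0,0,1],[0.432,-0.069,0.106,0,0,0,1],[0.447,-0.069,0.132,0,0,0,1],[0.46,-0.069,0.154,0,0,0,1]]]'
python3 where.py
python3 -m crank '[[[0.005,0,0.01,0,0,0,1],[0.01,0,0.02,0,0,0,1],[0.013,0,0.03,0,0,0,1],[0.013,0,0.04,0,0,0,1],[0.013,0,0.05,0,0,0,1],[0.013,0,0.06,0,0,0,1],[0.013,0,0.068,0,0,0,1],[0.013,0,0.075,0,0,0,1],[0.013,0,0.082,0,0,0,1],[0.013,0,0.082,0,0,0,1]]]'
python3 where.py
```

```text
time_s: 17.45
ee_pos: [637.4, 28.4, 177.4]
eef_rot: [-0.0, 0.996, 0.09, -0.0]
force: [-0.7, 0.3, 1.1]
grip_width: -0.002
t 17.45 stackframe 80.4 80.5 z 177.4 yaw 0.1795 F [-0.7  0.3  1.1]
time_s: 18.7
ee_pos: [639.8, 28.8, 166.4]
eef_rot: [0.0, 0.996, 0.09, 0.001]
force: [-2.1, -0.0, 7.9]
grip_width: -0.004
t 18.7 stackframe 82.7 80.4 z 166.4 yaw 0.1796 F [-2.1 -0.   7.9]
```

```bash
python3 -m crank '[[[0,0,0.003,0,0,0,1],[0,0,0.006,0,0,0,1],[0,0,0.009,0,0,0,1],[0,0,0.01,0,0,0,1],[0,0,0.01,0,0,0,1],[0,0,0.01,0,0,0,1],[0,0,0.01,0,0,0,1],[0,0,0.01,0,0,0,1],[0,0,0.01,0,0,0,1],[0,0,0.01,0,0,0,1]]]'
python3 where.py p9 wrist
```

```text
time_s: 19.95
ee_pos: [639.8, 28.8, 165.7]
eef_rot: [0.0, 0.996, 0.09, 0.001]
force: [-4.8, 0.1, 14.3]
grip_width: 0.002
t 19.95 stackframe 82.8 80.4 z 165.7 yaw 0.1796 F [-4.8  0.1 14.3]
```

View pics/p9wrist.png

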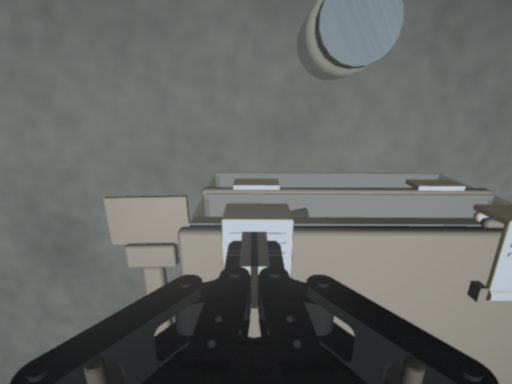

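```bash
python3 -m crank '[[[0,0,-0.2,0,0,0,1],[-0.05,0,-0.5,0,0,0,1],[-0.2,0.2,-0.6,0,0,0,1],[-0.35,0.45,-0.6,0,0,0,1],[-0.5,0.7,-0.6,0,0,0,1],[-0.632,0.9,-0.55,0,0,0,1],[-0.632,1.0,-0.4,0,0,0,1],[-0.632,1.0,-0.245,0,0,0,1],[-0.632,1.0,-0.245,0,0,0,1],[-0.632,1.0,-0.245,0,0,0,1]]]'
python3 where.py
```

```text
time_s: 21.25
ee_pos: [573.3, -135.6, 201.5]
eef_rot: [0.0, 0.996, 0.09, 0.0]
force: [0.8, 0.6, -0.0]
grip_width: -0.003
t 21.25 stackframe -11.8 -69.6 z 201.5 yaw 0.1799 F [ 0.8  0.6 -0. ]
```

```bash
python3 -m crank '[[[-0.03,0.069,0,0,0,0,1],[-0.1,0.069,0,0,0,0,1],[-0.17,0.069,0,0,0,0,1],[-0.246,0.069,0,0,0,0,1],[-0.312,0.069,0.003,0,0,0,1],[-0.36,0.069,0.038,0,0,0,1],[-0.402,0.069,0.073,0,0,0,1],[-0.432,0.069,0.106,0,0,0,1],[-0.447,0.069,0.132,0,0,0,1],[-0.46,0.069,0.154,0,0,0,1]]]'
python3 where.py
python3 -m crank '[[[-0.005,0,0.01,0,0,0,1],[-0.01,0,0.02,0,0,0,1],[-0.013,0,0.03,0,0,0,1],[-0.013,0,0.04,0,0,0,1],[-0.013,0,0.05,0,0,0,1],[-0.013,0,0.06,0,0,0,1],[-0.013,0,0.068,0,0,0,1],[-0.013,0,0.075,0,0,0,1],[-0.013,0,0.082,0,0,0,1],[-0.013,0,0.082,0,0,0,1]]]'
python3 where.py
```

```text
time_s: 22.5
ee_pos: [506.8, -158.2, 177.3]
eef_rot: [-0.0, 0.996, 0.09, -0.0]
force: [1.4, -0.1, 0.9]
grip_width: 0.005
t 22.5 stackframe -81.3 -80.1 z 177.3 yaw 0.1796 F [ 1.4 -0.1  0.9]
time_s: 23.75
ee_pos: [504.6, -158.6, 166.0]
eef_rot: [0.0, 0.996, 0.09, -0.0]
force: [-4.9, 0.8, 11.6]
grip_width: -0.002
t 23.75 stackframe -83.5 -80.1 z 166.0 yaw 0.1795 F [-4.9  0.8 11.6]
```

```bash
python3 -m crank '[[[0,0,0.003,0,0,0,1],[0,0,0.006,0,0,0,1],[0,0,0.006,0,0,0,1],[0,0,0.006,0,0,0,1],[0,0,0.006,0,0,0,1],[0,0,0.006,0,0,0,1],[0,0,0.006,0,0,0,1],[0,0,0.006,0,0,0,1],[0,0,0.006,0,0,0,1],[0,0,0.006,0,0,0,1]]]'
python3 -m crank '[[[0,0,-0.1,0,0,0,1],[0,0,-0.3,0,0,0,1],[0,-0.05,-0.6,0,0,0,1],[0.1,-0.2,-0.9,0,0,0,1],[0.2,-0.4,-1,0,0,0,1],[0.3,-0.5,-1,0,0,0,1],[0.3,-0.53,-1,0,0,0,1],[0.3,-0.53,-1,0,0,0,1],[0.3,-0.53,-1,0,0,0,1],[0.3,-0.53,-1,0,0,0,1]]]'
python3 where.py pa wrist side; cd pics; python3 -c "
import cv2
a=cv2.imread('paside.png')[130:230,225:325];cv2.imwrite('paz.png',cv2.resize(a,None,fx=6,fy=6,interpolation=cv2.INTER_CUBIC))"
```

```text
time_s: 25.0
ee_pos: [504.6, -158.6, 165.5]
eef_rot: [0.0, 0.996, 0.09, -0.0]
force: [-5.2, 2.5, 16.3]
grip_width: -0.001
time_s: 26.25
ee_pos: [534.8, -72.9, 314.3]
eef_rot: [-0.0, 0.996, 0.089, -0.0]
force: [0.0, -0.1, 0.4]
grip_width: 0.001
t 26.25 stackframe -38.6 -1.1 z 314.3 yaw 0.1787 F [ 0.  -0.1  0.4]
```

View pics/pawrist.png

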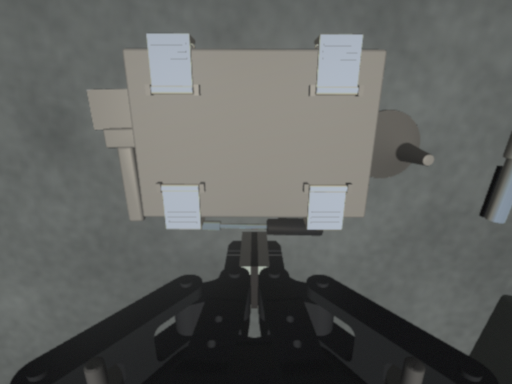

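View pics/paz.png

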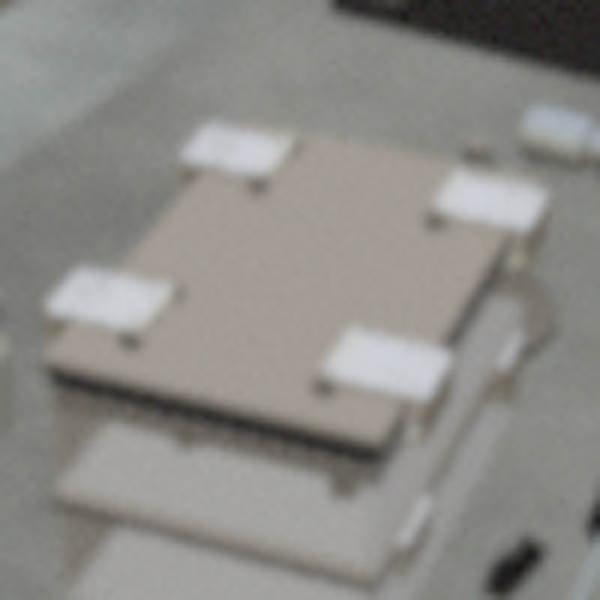

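```bash
python3 - <<'E'
from h import *
s=ctrl.observe();c=cam('wrist',s);yw=.178
def W(p): return np.array([572.6+np.cos(yw)*p[0]-np.sin(yw)*p[1],-65+np.sin(yw)*p[0]+np.cos(yw)*p[1],p[2]])
for nm,sx,y in (('A',-1,80),('B',-1,-80),('C',1,-80),('D',1,80)):
  for th in (0,.1,.23):
    pts=[W((sx*(50+r*np.cos(th)-2*np.sin(th)),y+w,165+r*np.sin(th)+2*np.cos(th))) for r,w in ((0,-20),(0,20),(50,-20),(50,20))]
    print(nm,th,proj(c,pts).round(1).tolist())
E
cd pics; python3 -c "
import cv2
i=cv2.imread('pawrist.png');a=cv2.vconcat([i[25:105,140:370],i[175:240,140:370]]);cv2.imwrite('paw.png',cv2.resize(a,None,fx=3.4,fy=3.4,interpolation=cv2.INTER_CUBIC))"
```

```text
A 0 [[198.9, 189.2], [162.0, 189.2], [201.5, 231.1], [166.4, 231.1]]
A 0.1 [[198.9, 189.0], [162.0, 189.0], [200.7, 232.7], [165.1, 232.7]]
A 0.23 [[198.9, 188.8], [162.0, 188.8], [199.6, 234.2], [163.2, 234.2]]
B 0 [[346.5, 189.3], [309.6, 189.3], [342.0, 231.1], [306.9, 231.1]]
B 0.1 [[346.5, 189.1], [309.6, 189.1], [343.4, 232.7], [307.7, 232.7]]
B 0.23 [[346.5, 188.9], [309.6, 188.8], [345.2, 234.2], [308.9, 234.2]]
C 0 [[356.9, 91.5], [315.9, 91.5], [363.1, 33.9], [319.6, 33.9]]
C 0.1 [[356.9, 91.7], [315.9, 91.7], [365.0, 33.2], [320.8, 33.2]]
C 0.23 [[356.8, 92.0], [315.9, 92.0], [367.6, 33.3], [322.3, 33.2]]
D 0 [[192.8, 91.4], [151.8, 91.4], [189.2, 33.7], [145.7, 33.7]]
D 0.1 [[192.8, 91.6], [151.8, 91.6], [188.1, 33.1], [143.8, 33.0]]
D 0.23 [[192.9, 91.9], [151.8, 91.9], [186.6, 33.1], [141.3, 33.1]]
```

View pics/paw.png

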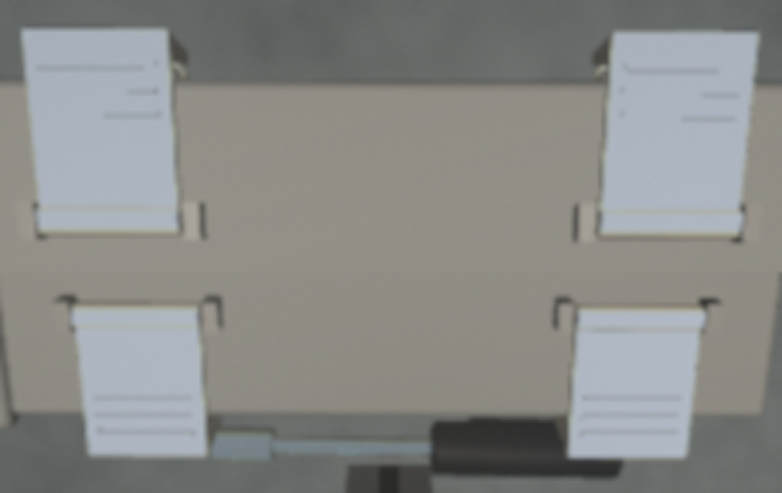

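```bash
python3 -m crank '[[[-0.1,0,-0.03,0,0,0,1],[-0.25,0,-0.1,0,0,0,1],[-0.4,0,-0.2,0,0,0,1],[-0.55,0,-0.2,0,0,0,1],[-0.7,0,-0.2,0,0,0,1],[-0.85,0,-0.2,0,0,0,1],[-0.9,0,-0.2,0,0,0,1],[-0.9,0,-0.2,0,0,0,1],[-0.9,0,-0.2,0,0,0,1],[-0.9,0,-0.2,0,0,0,1]]]'
python3 where.py pb scene
```

```text
time_s: 27.6
ee_pos: [402.7, -96.3, 344.2]
eef_rot: [-0.0, 0.996, 0.09, -0.0]
force: [0.5, 0.6, -0.7]
grip_width: -0.002
t 27.6 stackframe -172.8 -0.8 z 344.2 yaw 0.18 F [ 0.5  0.6 -0.7]
```

View pics/pbscene.png

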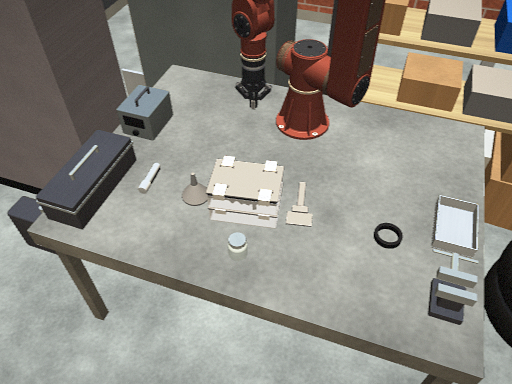

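All four clips lie flat (white plates around pixels (229,161), (271,166), (220,191) and (265,195)), and the other things stand where they were in the first picture.

```bash
python3 -c "
from bench import ctrl
print(ctrl.finish_job())"
```

```text
the job is handed in; nothing more can be done
None
```

I snapped all four clips home in the order A, C (diagonally opposite), D, B, then withdrew and handed the job in at about 27.6 s. For each one I swept the plate down with closed fingers, then pressed until the force rose against the hard stop.

- **Force:** The readings at the end of each press were about 18 N for A, 13 N for C, 15 N for D and 17 N for B. Force is only reported at the end of each move, so brief peaks in between were not seen.
- **Clips home:** The stiffness I felt at the end matched the lid sinking on its seal rather than the springy bead. After I let go, the wrist and side pictures showed all four plates level, not sprung back to 0.23 rad. Plate widths and corners matched the predicted home position within about 1 pixel.
- **Other things:** The final scene picture shows the other items where they started. The small adapter and nut driver were checked only in the wrist and side views. After withdrawing, the tool force read about zero.
- **Disagreement:** The first picture fit put the lid about 3.5 mm above the rim point. Touch put it nearer 9 mm, so I used that height for clips C, D and B.

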